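# Close the sight-glass clamp with its turnbuckle

## Task

Turn the turnbuckle by pushing its red-tipped bars, tops going towards the glass tube, until both end caps are drawn fully in against the two ends of the tube. A hidden lock may stop it from turning; if so, press the yellow release pad all the way down, then carry on turning. Leave the tube lying in its cradles, the bottle, jar, beaker and spanner where they stand, and at the end let go of everything.

Things in the scene. Friction and masses are not known exactly. Their poses are not given: they have to be found in the camera images.
- hub (a point): Centre of the turnbuckle's steel hub, on its turning axis, 75 mm above the table, fixed to the steel base plate (240 x 330 x 10 mm). Axes: y along the level turning axis, z up, x level, from turnbuckle to glass tube; offsets in the other entries are in this frame, mm. The turnbuckle's body is a brass tube, 26 mm thick, 170 long.
- bar_plane (a point): Same point as the hub. Five 9 mm steel bars stand out from the hub, 72 degrees apart, in the plane y = 0; each ends in a red 14 mm ball centred 56 mm from the axis (far side 63). Push them e.g. with closed fingers from above, across the top of the hub: about 0.15 N m, 3 to 8 N. A bar takes a level push from 30 degrees before upright (lower ones jam) to 50 past.
- buckle (a joint): Angle of the turnbuckle body, rad; starts between 0 and 1. At 0 and every fifth of a turn one bar points straight up. It grows (tightens) as the top of the hub moves to +x, towards the glass tube. 5.0 is the firm end stop, caps home; 0 is the stop backwards. It stays where it is left. If the hidden lock is on, it stops firmly near 1.25.
- housing (a point): Centre of the top of the grey lock housing (70 mm in x, 32 in y), 112 mm above the table, 61 mm to +y of the hub. On its -x side the lower grey release housing carries the yellow pad: x -82 to -34, y 38 to 84, top 76 mm above the table.
- bearing (a point): Centre of the top of the grey bearing block (44 mm in x, 22 in y), 98 mm above the table, 58 mm to -y of the hub.
- cap_l (a joint): Travel in m of the end cap on the +y side (aluminium plate with a steel cap and black rubber disc), drawn in along -y by the turnbuckle: 0.0042 m per rad of the turnbuckle, 0 fully open, 0.021 fully home. It cannot be moved by hand, only by the turnbuckle.
- cap_r (a joint): The same for the end cap on the -y side, drawn in along +y; always equal to cap_l.
- pad_top (a point): Centre of the top face of the yellow release pad of the lock, 36 mm in diameter, 96 mm above the table when up; at x -58, y 61 mm from the hub. Pressing it straight down 14 mm (1.5 N at first, 5 N at the bottom, plus up to 3 N) throws the lock off for good; a spring lifts it again. It looks the same whether the lock is on or off, and pressing it when the lock is off does no harm.
- tube_mid (a point): Centre of the loose glass sight tube, 50 mm in diameter, 156 mm long, its axis along its y, lying parallel to the turnbuckle in two V cradles, 105 mm beyond the hub in hub x, its centre 60 mm above the table. It may start up to 14 mm off the middle; the caps push it to the middle as they close. The caps are 66 mm in diameter.
- gauge_top (a point): Top of the fixed gauge stand, an upright 14 mm steel post with a round gauge of 56 mm diameter at its head, 22 mm thick along hub x; the top is 238 mm above the table. It stands on the base plate on the -y side, an obstacle.
- bottle_mid (a point): Centre of a closed amber bottle with blue cap standing on the table, 60 mm in diameter, 135 mm tall. Bystander. It, the jar and the beaker stand in any order in three places: two before the -x edge of the base plate, one beyond its -y edge.
- jar_mid (a point): Centre of a closed clear jar with white lid standing on the table, 64 mm in diameter, 85 mm tall. Bystander.
- beaker_mid (a point): Centre of an open steel beaker standing on the table, 66 mm in diameter, 95 mm tall. Bystander.
- spanner: A steel spanner, 150 mm long, lying flat on the table beside the clamp's +y end; origin at its middle, x along it. Bystander.

How it is judged (in metres and radians):
At the end, for the whole second after the job is handed in: Both end caps within 2.5 mm of fully home, the glass tube lying in its cradles between them (centre within 5 mm of midway, within 0.06 rad of parallel), the turnbuckle at rest, and the bottle, jar, beaker and spanner within 30 mm of their starts, the first three upright (value of joint each of cap_l, cap_r above 0.0185 m and y of tube_mid in the frame of hub between -0.005 and 0.005 m and x of tube_mid in the frame of hub between 0.1 and 0.11 m and z of tube_mid in the frame of hub between -0.02 and -0.01 m and angle between the y axis of tube_mid and the y axis of hub, either way round below 0.06 rad and velocity of joint buckle between -0.05 and 0.05 rad/s and distance of each of bottle_mid, jar_mid, beaker_mid, spanner from where it was at the start of the episode below 0.03 m and angle between each of bottle_mid, jar_mid, beaker_mid's own z axis and vertical below 0.2 rad); the robot touches nothing.
It fails at once if a bystander is moved more than 30 mm or tipped over (distance of any of bottle_mid, jar_mid, beaker_mid, spanner from where it was at the start of the episode above 0.03 m or angle between any of bottle_mid, jar_mid, beaker_mid's own z axis and vertical above 0.35 rad).
It fails at once if the glass tube is lifted out of its cradles or knocked askew (z of tube_mid in the frame of hub above -0.003 m or angle between the y axis of tube_mid and the y axis of hub, either way round above 0.15 rad).
It also fails if it takes over 64 s, if anything falls off the work surface, if the arm or the gripper's body presses on something with over 40 N, if the wrist force passes 120 N, or if a joint passes its speed limit or range.

## Robot

A 6-joint arm with a two-finger parallel gripper is mounted at the origin on the work surface. World frame = base frame: x ahead of the robot, y to its left, z up, the work surface at z = 0. Lengths are in mm, angles in rad, forces in N, time in s.
With the tool pointing down it reaches from about 400 to 925 mm from the base axis. Payload 12.5 kg.
Tool frame: the origin (TCP) lies midway between the tips of the shut fingers; the grasp point (between the pads) lies 19 mm behind it; z points along the fingers, y is the direction in which the jaws open and shut (so a half turn about z gives the same grasp; the last joint's range is limited). The gripper opens to 95 mm and grips with 3 to 60 N. Pads are 20 mm wide; open, the fingers measure 119 mm over their backs; the gripper's body (75 mm by 180 mm) begins 59 mm behind the grasp point.
Start: joints at [1.181, 0.491, 1.559, -0, 1.092, -0.106], TCP at [174.986, 600.022, 214.661] pointing down, gripper open.
Joint ranges: [-3.1, 3.1], [-0.84, 2.19], [0.05, 2.79], [-1.13, 4.28], [0.06, 2.93], [-2.69, 2.69]. Speed limits (rad/s): [2.22, 2.22, 2.79, 3.14, 3.14, 3.14].

## Interface

Orientations are given as [roll, pitch, yaw] about the fixed x, y, z axes, in that order (R = Rz(yaw) Ry(pitch) Rx(roll)).
In Python, from cell import env gives the robot as it stands.
- The arm moves only by the tool drive_tool, never from a script. Its argument "increments" is a list of rows, each a list of 2 entries, a list of its own where there are three numbers: the shift along the tool's x, y, z as a fraction of full scale, then the turn, a rotation vector about the tool's x, y, z as a fraction of full scale. In form: [[[x, y, z], [ax, ay, az]], ...]. A call has 1 to 5 rows; each row shifts and turns the commanded pose from where the row before left it, along the tool's axes as they then stand; what a row does not reach is not made up. Full scale, the value 1, is 30 mm for a shift and 0.08 rad for a turn. A row lasts 1/12 s, in which the tool goes at most 41.7 mm and 7.16 degrees, less where a joint would pass 70% of its speed; a pose out of reach is approached as far as the arm can. A call with a number of a shift or a turn outside -1 to 1 is refused whole. A call with a gripper value outside its range is refused whole. "jaw" is the opening, from -1 (shut) to 1 (fully open), so that 0 is half open, set as the call begins (left out, the last holds). The fingers move at their own pace and stop on an object; the grip force is fixed at half the most. Time passes only in rows, so rows that do not move let the fingers close. It gives the time, the measured TCP pose, the force and the opening at its end, in the units of the state.
- env.state(): the state, without advancing time (a new reading comes with each control period).
- env.read_camera(name): name is "scene" or "top"; returns a dict with "pixels" (420x560x3 uint8, blue, green, red), "vertical_fov" (degrees; the focal length in pixels is half the picture's height over the tangent of half this angle, whatever the lens; pixels are square), "cx", "cy" (the principal point, pixels), "k1" (the pictures are not rectified: a ray, as slopes to the right and down, at radius r is drawn at 1 + k1 r^2 times it, then the intrinsics apply), "world_to_cam" (4x4, takes a point from world to camera coordinates). Camera axes: x right, y down, z forward; pixel columns grow to the right and rows downward; lengths in mm; the calibration is good to about 2 mm. A picture is of the moment at which its call begins. There is no depth.
- env.job_done(): hands the job in, once; it reports no verdict.
Trained networks look in a picture, given as the dict that the camera call returned (one of the last four; its "shot" number tells which), for a name from the list of things; names that differ only in an ending like _2 or _b are one class to them, and where a whole thing is asked for, a point or a joint stands for the part that bears it (a point fixed in the world has none). Each returns a list of dicts, best first, with "score" (0 to 1); they miss things now and then, are a little off and sometimes report something else, mostly with a low value. They report only what shows in the picture. A call takes as long as a camera call.
- env.boxes_of(target, picture): "point" ([x, y, z] in mm, in world coordinates, good to about 4 mm: the middle of the surface that is visible of it).
- env.tip_of(target, picture): "point" ([x, y, z] in mm, in world coordinates, good to about 4 mm: a listed point, or the origin of a listed thing).
The state is a dict: "t": time; "joints": joint angles; "qvel": joint speeds; "tau": joint torques, N m; "eef_pos": TCP position; "tcp_rot": TCP orientation; "ft_force": force on the tool from outside, world axes, zero at the start; "moment": the same for the moment, N m; "opening": opening from 0.0 (shut) to 1.0 (fully open).
Only numpy, scipy, OpenCV 4.12 (cv2) and the standard library are available. Lean on these libraries where they do the work, as an engineer would, in place of code of your own. Each camera call takes 0.05 s, during which the arm holds its last target.

## Working session

There is one attempt and no reset: what is moved stays moved. The work goes in short steps, Python scripts to look and compute and a tool call to move; the robot and the scene stay as the last step left them, time stands still between calls to the robot, and variables do not carry over. Pictures are saved under pics/ and viewed, and the job is handed in when it is done.

Besides the shell and the picture viewer there is one more tool, called after "Request:" as a command line: name --argument value ..., lists and objects as JSON in quotes. drive_tool: Moves the arm, as the interface text tells. Its arguments: {"type":"object","properties":{"increments":{"type":"array","items":{"type":"array"}},"jaw":{"type":"number"}},"required":["increments"]}

```bash
mkdir -p pics; ls; cat > h.py <<'E'
from cell import env
import numpy as np, cv2
def proj(p,c):
    W=np.array(c["world_to_cam"]);q=W[:3,:3]@np.array(p,float)+W[:3,3]
    f=c["pixels"].shape[0]/2/np.tan(np.radians(c["vertical_fov"])/2)
    s=q[:2]/q[2];s=s*(1+c["k1"]*(s@s));return s*f+[c["cx"],c["cy"]]
E
python3 - <<'E'
from h import *
s=env.state();print({k:np.round(v,3).tolist() for k,v in s.items()})
for n in ["scene","top"]:
    c=env.read_camera(n);cv2.imwrite(f"pics/{n}0.png",c["pixels"])
    for t in ["hub","housing","bearing","pad_top","tube_mid","gauge_top","bottle_mid","jar_mid","beaker_mid","spanner"]:
        print(n,t,[(np.round(d["point"]).tolist(),round(d["score"],2)) for d in env.tip_of(t,c)[:2]])
E
```

```text
pics
{'t': 0.0, 'joints': [1.181, 0.492, 1.559, -0.0, 1.092, -0.106], 'qvel': [-0.001, 0.001, 0.001, -0.0, -0.001, -0.001], 'tau': [-0.0, -61.265, -25.817, 0.069, 0.048, -0.0], 'eef_pos': [174.89, 599.76, 214.037], 'tcp_rot': [-3.14, -0.0, 2.858], 'ft_force': [0.249, -0.394, 0.248], 'moment': [-0.024, -0.018, 0.023], 'opening': 0.998}
scene hub [([574.0, 54.0, 75.0], 0.84)]
scene housing [([578.0, 110.0, 113.0], 0.92)]
scene bearing [([568.0, -8.0, 98.0], 0.85)]
scene pad_top [([493.0, -46.0, 240.0], 0.44), ([524.0, 120.0, 98.0], 0.42)]
scene tube_mid [([680.0, 46.0, 58.0], 0.78)]
scene gauge_top [([497.0, -48.0, 239.0], 0.79), ([427.0, -21.0, 41.0], 0.4)]
scene bottle_mid [([452.0, 156.0, 70.0], 0.9)]
scene jar_mid [([429.0, -21.0, 37.0], 0.77)]
scene beaker_mid [([474.0, -159.0, 45.0], 0.87)]
scene spanner [([602.0, 285.0, 0.0], 0.84)]
top hub [([572.0, 50.0, 74.0], 0.62)]
top housing [([582.0, 113.0, 113.0], 0.71)]
top bearing [([565.0, -6.0, 95.0], 0.91)]
top pad_top [([522.0, 117.0, 96.0], 0.71)]
top tube_mid [([678.0, 49.0, 62.0], 0.61)]
top gauge_top [([500.0, -49.0, 238.0], 0.85)]
top bottle_mid [([450.0, 155.0, 69.0], 0.76)]
top jar_mid [([428.0, -27.0, 46.0], 0.88)]
top beaker_mid [([478.0, -157.0, 42.0], 0.9)]
top spanner [([596.0, 282.0, -0.0], 0.97)]
```

View pics/scene0.png

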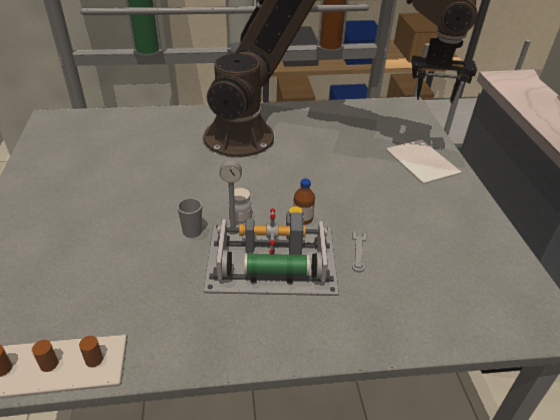

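View pics/top0.png

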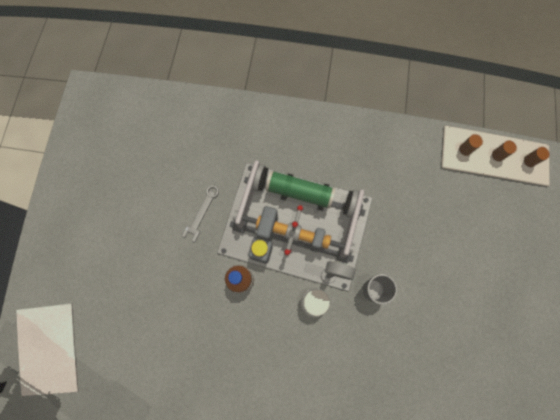

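```bash
cat >> h.py <<'E'
OFF={"hub":(0,0,75),"housing":(0,61,112),"bearing":(0,-58,98),"pad_top":(-58,61,96)}
E
python3 - <<'E'
from h import *
from scipy.optimize import least_squares
obs=[];cs=[]
for n in ["scene","top","scene","top"]:
    c=env.read_camera(n);cs.append(c)
    for t in list(OFF)+["tube_mid"]:
        for d in env.tip_of(t,c)[:3]:
            if t!="tube_mid" and abs(d["point"][2]-OFF[t][2])>15: continue
            obs.append((t,d["point"]));break
def tf(p,o): 
    c,s=np.cos(p[2]),np.sin(p[2]);return np.array([p[0]+c*o[0]-s*o[1],p[1]+s*o[0]+c*o[1]])
def res(p):
    r=[]
    for t,q in obs:
        o=OFF.get(t) or (105,p[3])
        r+=list(tf(p,o)-np.array(q[:2]))
    return r
s=least_squares(res,[574,52,-.1,0],loss="soft_l1",f_scale=4)
p=s.x;print(p, np.round(s.fun.reshape(-1,2)).tolist() if 0 else '')
for n,c in zip(["scene","top"],cs[-2:]):
    im=c["pixels"].copy()
    u0=proj([p[0],p[1],75],c)
    S=8;w,hh=90,70
    x0,y0=int(u0[0]-w/2),int(u0[1]-hh/2)
    big=cv2.resize(im[y0:y0+hh,x0:x0+w],None,fx=S,fy=S,interpolation=cv2.INTER_CUBIC)
    def dot(o,col):
        u=proj([*tf(p,o),o[2]],c);cv2.circle(big,tuple(int(v) for v in ((u-[x0,y0]+.5)*S)),3,col,-1)
    for o in OFF.values(): dot(o,(255,0,255))
    dot((105,p[3],60),(255,0,255))
    for o in [(-35,45,112),(35,45,112),(35,77,112),(-35,77,112),(22,-47,98),(-22,-47,98),(22,-69,98),(-22,-69,98)]: dot(o,(255,255,0))
    cv2.imwrite(f"pics/{n}1.png",big)
E
```

```text
[ 5.74171041e+02  5.20441776e+01 -1.18453717e-01  9.75361749e+00]
```

View pics/scene1.png

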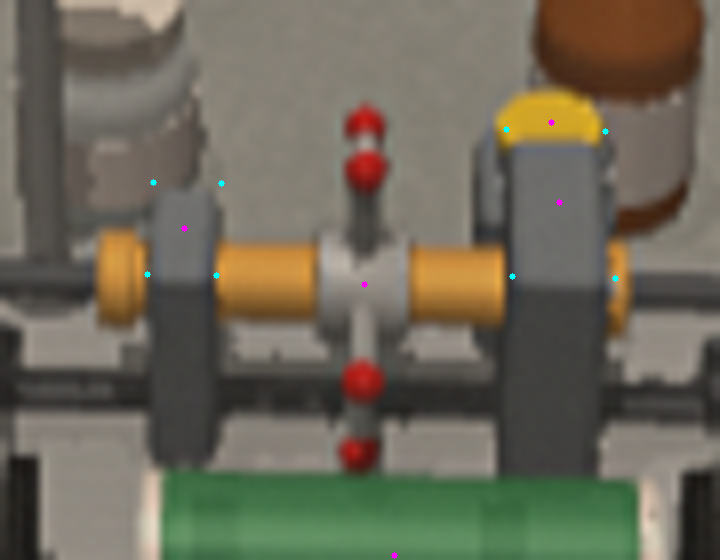

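View pics/top1.png

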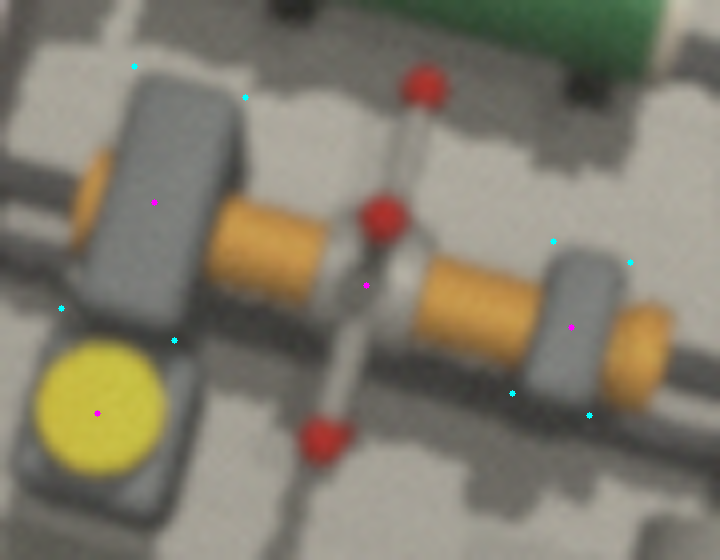

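```bash
cat >> h.py <<'E'
P=np.array([574.17,52.04,-0.1185])
def tf(o,p=P):
    c,s=np.cos(p[2]),np.sin(p[2]);return np.array([p[0]+c*o[0]-s*o[1],p[1]+s*o[0]+c*o[1],o[2]])
def inv(w,p=P):
    d=np.array(w[:2])-p[:2];c,s=np.cos(p[2]),np.sin(p[2]);return np.array([c*d[0]+s*d[1],-s*d[0]+c*d[1],w[2]])
def redmask(c):
    i=c["pixels"].astype(int);b,g,r=i[...,0],i[...,1],i[...,2]
    m=((r>110)&(g<70)&(b<70)).astype(np.uint8)
    u=proj([*P[:2],75],c).astype(int);k=np.zeros_like(m);k[u[1]-30:u[1]+30,u[0]-14:u[0]+14]=1
    return m*k
def angle():
    best=np.zeros(360)
    ph=np.arange(360)*np.pi*2/5/360
    for n in ["scene","top"]:
        c=env.read_camera(n);m=redmask(c)
        d=cv2.GaussianBlur(m.astype(np.float32),(0,0),1.2)
        for i,a in enumerate(ph):
            for k in range(-1,2):
                t=a+k*2*np.pi/5
                if abs(t)>1.9: continue
                u=proj(tf((56*np.sin(t),0,75+56*np.cos(t))),c).round().astype(int)
                best[i]+=d[u[1],u[0]]
    i=best.argmax();return ph[i],best[i],np.sort(best)[::-1][:3]
def st():
    s=env.state();print(round(s["t"],2),"hubframe",inv(s["eef_pos"]).round(1),"yaw",round(s["tcp_rot"][2],3),np.round(s["tcp_rot"][:2],3),"F",np.round(s["ft_force"],1),"op",round(s["opening"],2))
E
python3 - <<'E'
from h import *
print(angle());st()
s=env.state()
y=s["tcp_rot"][2]
print("pad",tf((-58,61,96)),"target yaw",np.pi/2+P[2])
E
```

```text
(np.float64(0.1361356816555577), np.float64(4.626645267009735), array([4.62664527, 4.62664527, 4.62664527]))
2.4 hubframe [-461.2  496.9  214.6] yaw 2.858 [ 3.142 -0.   ] F [-0.3 -0.7  0.3] op 1.0
pad [523.78834342 119.46913821  96.        ] target yaw 1.4522963267948965
```

```bash
cat >> h.py <<'E'
def plan(target,yaw,n,start=None,y0=None):
    s=env.state();p=np.array(s["eef_pos"]) if start is None else np.array(start);y=s["tcp_rot"][2] if y0 is None else y0
    for i in range(n):
        step=(np.array(target)-p)/(n-i);dy=(yaw-y)/(n-i)
        t=np.round(np.array([np.cos(y)*step[0]+np.sin(y)*step[1],np.sin(y)*step[0]-np.cos(y)*step[1],-step[2]])/30,2)
        a=round(-dy/.08,2)
        p=p+30*np.array([np.cos(y)*t[0]+np.sin(y)*t[1],np.sin(y)*t[0]-np.cos(y)*t[1],-t[2]]);y-=a*.08
        print([t.tolist(),[0,0,a]],end=",\n" if i%5==4 else ", ")
E
python3 - <<'E'
from h import *
plan([523.8,119.5,150],np.pi/2+P[2],22)
E
```

```text
[[-0.71, -0.55, 0.1], [0, 0, np.float64(0.8)]], [[-0.75, -0.5, 0.1], [0, 0, np.float64(0.8)]], [[-0.78, -0.46, 0.1], [0, 0, np.float64(0.8)]], [[-0.8, -0.41, 0.1], [0, 0, np.float64(0.8)]], [[-0.83, -0.35, 0.1], [0, 0, np.float64(0.8)]],
[[-0.85, -0.3, 0.1], [0, 0, np.float64(0.8)]], [[-0.87, -0.24, 0.1], [0, 0, np.float64(0.8)]], [[-0.88, -0.19, 0.1], [0, 0, np.float64(0.8)]], [[-0.89, -0.13, 0.1], [0, 0, np.float64(0.8)]], [[-0.9, -0.08, 0.1], [0, 0, np.float64(0.8)]],
[[-0.9, -0.02, 0.1], [0, 0, np.float64(0.8)]], [[-0.9, 0.04, 0.1], [0, 0, np.float64(0.8)]], [[-0.89, 0.1, 0.1], [0, 0, np.float64(0.8)]], [[-0.88, 0.15, 0.09], [0, 0, np.float64(0.8)]], [[-0.87, 0.21, 0.1], [0, 0, np.float64(0.8)]],
[[-0.86, 0.27, 0.09], [0, 0, np.float64(0.8)]], [[-0.84, 0.32, 0.1], [0, 0, np.float64(0.79)]], [[-0.82, 0.37, 0.09], [0, 0, np.float64(0.8)]], [[-0.79, 0.43, 0.1], [0, 0, np.float64(0.79)]], [[-0.76, 0.47, 0.09], [0, 0, np.float64(0.8)]],
[[-0.73, 0.52, 0.1], [0, 0, np.float64(0.79)]], [[-0.7, 0.57, 0.09], [0, 0, np.float64(0.8)]],
```

Request:
drive_tool --increments '[[[-0.71, -0.55, 0], [0, 0, 0.8]], [[-0.75, -0.5, 0], [0, 0, 0.8]], [[-0.78, -0.46, 0], [0, 0, 0.8]], [[-0.8, -0.41, 0], [0, 0, 0.8]], [[-0.83, -0.35, 0], [0, 0, 0.8]]]' --jaw -1

```text
t: 2.82
eef_pos: [254.9, 489.6, 214.7]
tcp_rot: [3.141, 0.0, 2.535]
ft_force: [-0.5, 1.2, 0.2]
opening: 0.709
```

Request:
drive_tool --increments '[[[-0.85, -0.3, 0], [0, 0, 0.8]], [[-0.87, -0.24, 0], [0, 0, 0.8]], [[-0.88, -0.19, 0], [0, 0, 0.8]], [[-0.89, -0.13, 0], [0, 0, 0.8]], [[-0.9, -0.08, 0], [0, 0, 0.8]]]'

```text
t: 3.23
eef_pos: [334.5, 380.2, 214.8]
tcp_rot: [3.141, -0.0, 2.215]
ft_force: [0.2, 0.1, -0.1]
opening: 0.36
```

Request:
drive_tool --increments '[[[-0.9, -0.02, 0], [0, 0, 0.8]], [[-0.9, 0.04, 0], [0, 0, 0.8]], [[-0.89, 0.1, 0], [0, 0, 0.8]], [[-0.88, 0.15, 0], [0, 0, 0.8]], [[-0.87, 0.21, 0], [0, 0, 0.8]]]'

```text
t: 3.65
eef_pos: [413.5, 271.2, 214.8]
tcp_rot: [3.141, -0.0, 1.895]
ft_force: [0.7, 0.5, 0.3]
opening: 0.027
```

```bash
python3 - <<'E'
from h import *
st();plan([523.8,119.5,150],np.pi/2+P[2],8)
E
```

```text
3.65 hubframe [-185.5  198.6  214.8] yaw 1.895 [ 3.141 -0.   ] F [0.7 0.5 0.3] op 0.03
[[-0.75, 0.23, 0.27], [0, 0, np.float64(0.69)]], [[-0.73, 0.28, 0.27], [0, 0, np.float64(0.69)]], [[-0.71, 0.32, 0.27], [0, 0, np.float64(0.69)]], [[-0.7, 0.35, 0.27], [0, 0, np.float64(0.69)]], [[-0.68, 0.39, 0.27], [0, 0, np.float64(0.69)]],
[[-0.65, 0.43, 0.27], [0, 0, np.float64(0.69)]], [[-0.63, 0.46, 0.27], [0, 0, np.float64(0.69)]], [[-0.6, 0.5, 0.27], [0, 0, np.float64(0.7)]],
```

Request:
drive_tool --increments '[[[-0.75, 0.23, 0], [0, 0, 0.7]], [[-0.73, 0.28, 0], [0, 0, 0.7]], [[-0.71, 0.32, 0], [0, 0, 0.7]], [[-0.7, 0.35, 0], [0, 0, 0.7]], [[-0.68, 0.39, 0], [0, 0, 0.7]]]'

```text
t: 4.07
eef_pos: [482.5, 176.4, 214.8]
tcp_rot: [3.141, -0.0, 1.615]
ft_force: [0.5, -0.4, -0.1]
opening: 0.002
```

Request:
drive_tool --increments '[[[-0.65, 0.43, 0.2], [0, 0, 0.7]], [[-0.63, 0.46, 0.6], [0, 0, 0.7]], [[-0.6, 0.5, 1], [0, 0, 0.6]], [[0, 0, 0.6], [0, 0, 0]]]'

```text
t: 4.4
eef_pos: [524.7, 118.0, 140.9]
tcp_rot: [3.141, 0.0, 1.452]
ft_force: [0.4, -0.1, -1.2]
opening: 0.007
```

```bash
python3 - <<'E'
from h import *
st();plan(tf((-58,61,140)),np.pi/2+P[2],1)
c=env.read_camera("top");cv2.imwrite("pics/top2.png",cv2.resize(c["pixels"][130:330,180:420],None,fx=3,fy=3))
E
```

```text
4.4 hubframe [-56.9  59.6 140.9] yaw 1.452 [3.141 0.   ] F [ 0.4 -0.1 -1.2] op 0.01
[[0.05, -0.04, 0.03], [0, 0, np.float64(0.0)]],
```

View pics/top2.png

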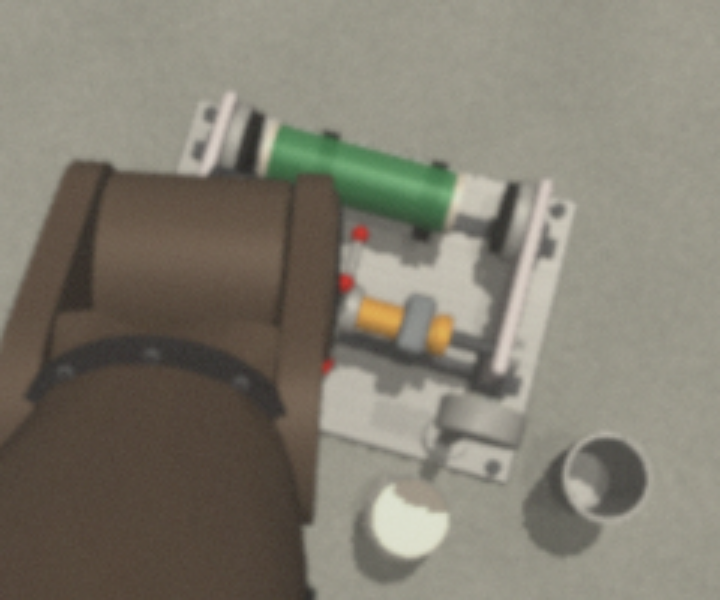

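Request:
drive_tool --increments '[[[0.04, -0.04, 0.8], [0, 0, 0]], [[0, 0, 0.7], [0, 0, 0]], [[0, 0, 0.3], [0, 0, 0]], [[0, 0, 0.1], [0, 0, 0]], [[0, 0, 0], [0, 0, 0]]]'

```text
t: 4.87
eef_pos: [521.7, 122.2, 86.0]
tcp_rot: [-3.14, 0.0, 1.458]
ft_force: [-2.7, -0.5, 3.3]
opening: 0.007
```

```bash
python3 - <<'E'
from h import *
st()
c=env.read_camera("scene");cv2.imwrite("pics/s3.png",cv2.resize(c["pixels"][90:310,160:400],None,fx=3,fy=2.7))
E
```

```text
4.87 hubframe [-60.4  63.4  86. ] yaw 1.458 [-3.14  0.  ] F [-2.7 -0.5  3.3] op 0.01
```

View pics/s3.png

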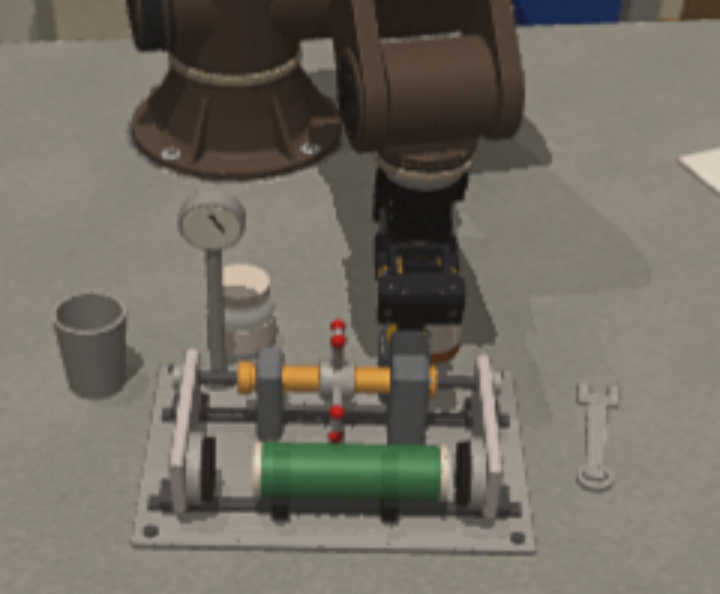

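Request:
drive_tool --increments '[[[0, 0, 0.1], [0, 0, 0]], [[0, 0, 0.1], [0, 0, 0]], [[0, 0, 0.1], [0, 0, 0]], [[0, 0, 0], [0, 0, 0]]]'

```text
t: 5.25
eef_pos: [522.5, 122.3, 81.4]
tcp_rot: [3.138, -0.001, 1.458]
ft_force: [-16.4, -0.8, 52.5]
opening: 0.005
```

Request:
drive_tool --increments '[[[0, 0, -0.9], [0, 0, 0]], [[0, 0, -1], [0, 0, 0]], [[0, 0, -1], [0, 0, 0]], [[-0.7, 0.3, 0], [0, 0, 0]], [[-0.7, 0.3, 0], [0, 0, 0]]]'

```text
t: 5.67
eef_pos: [536.3, 78.6, 166.6]
tcp_rot: [3.136, -0.001, 1.46]
ft_force: [0.2, 0.3, -0.6]
opening: 0.001
```

```bash
python3 - <<'E'
from h import *
print(angle());st();plan(tf((-27,0,165)),np.pi/2+P[2],1)
c=env.read_camera("scene");cv2.imwrite("pics/s4.png",cv2.resize(c["pixels"][90:310,160:400],None,fx=3,fy=2.7))
E
```

```text
(np.float64(0.10821041362364843), np.float64(2.1516196727752686), array([2.15161967, 2.15161967, 2.15161967]))
5.77 hubframe [-40.3  19.7 165. ] yaw 1.456 [ 3.138 -0.   ] F [-0.5  0.   0.6] op 0.0
[[-0.66, 0.44, 0.0], [0, 0, np.float64(0.05)]],
```

View pics/s4.png

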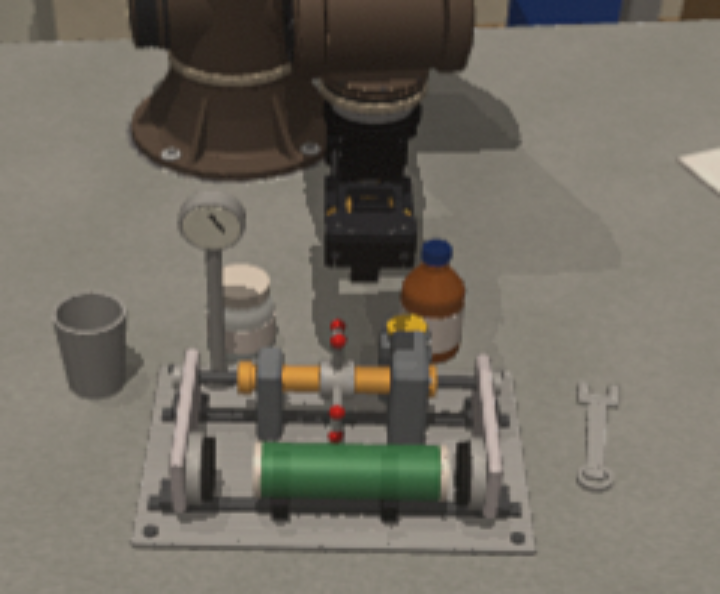

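Request:
drive_tool --increments '[[[-0.66, 0.4, 0], [0, 0, 0]], [[0, 0, 0], [0, 0, 0]], [[0, 0, 0.9], [0, 0, 0]], [[0, 0, 0.8], [0, 0, 0]], [[0, 0, 0.2], [0, 0, 0]]]'

```text
t: 6.23
eef_pos: [543.4, 57.9, 104.1]
tcp_rot: [-3.138, 0.0, 1.458]
ft_force: [-0.7, 0.7, 0.6]
opening: 0.007
```

Request:
drive_tool --increments '[[[0, 0.3, 0], [0, 0, 0]], [[0, 0.3, 0], [0, 0, 0]], [[0, 0.2, 0], [0, 0, 0]], [[0, 0.2, 0], [0, 0, 0]]]'

```text
t: 6.57
eef_pos: [575.4, 54.0, 107.4]
tcp_rot: [-3.141, -0.0, 1.458]
ft_force: [-5.3, 0.2, -1.9]
opening: 0.004
```

```bash
python3 - <<'E'
from h import *
st()
c=env.read_camera("scene");cv2.imwrite("pics/s5.png",cv2.resize(c["pixels"][180:290,200:340],None,fx=5,fy=5))
E
```

```text
6.57 hubframe [  0.9   2.1 107.4] yaw 1.458 [-3.141 -0.   ] F [-5.3  0.2 -1.9] op 0.0
```

View pics/s5.png

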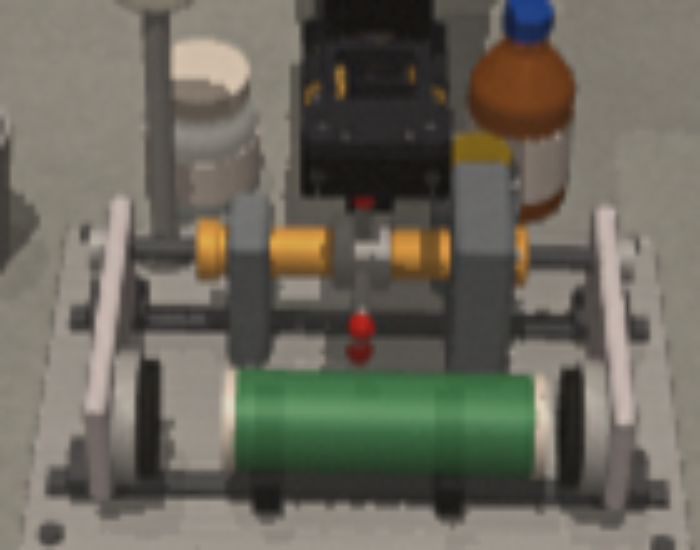

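Request:
drive_tool --increments '[[[-0.07, 0.25, 0], [0, 0, 0]], [[0, 0.25, 0], [0, 0, 0]], [[0, 0.2, 0], [0, 0, 0]], [[0, 0, 0], [0, 0, 0]]]'

```text
t: 6.95
eef_pos: [596.4, 49.2, 107.3]
tcp_rot: [3.14, -0.0, 1.458]
ft_force: [0.1, -1.4, 4.2]
opening: 0.006
```

```bash
python3 - <<'E'
from h import *
st()
c=env.read_camera("scene");cv2.imwrite("pics/s6.png",cv2.resize(c["pixels"][180:290,200:340],None,fx=5,fy=5))
E
```

```text
6.95 hubframe [ 22.5  -0.2 107.3] yaw 1.458 [ 3.14 -0.  ] F [ 0.1 -1.4  4.2] op 0.01
```

View pics/s6.png

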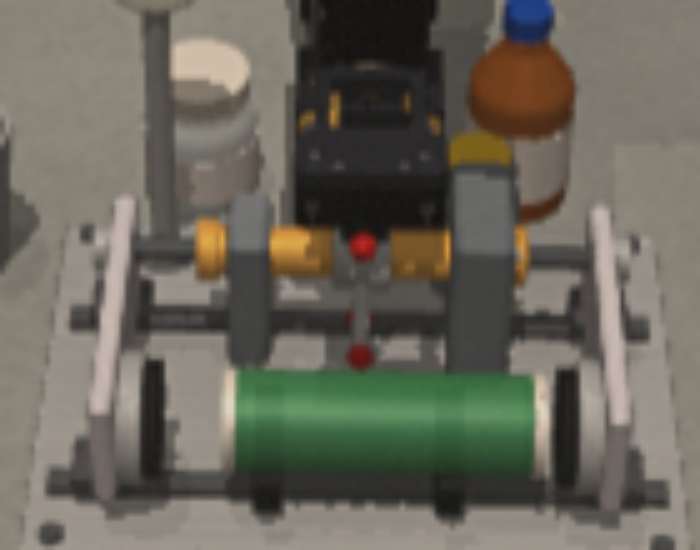

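Request:
drive_tool --increments '[[[0, -0.05, -0.8], [0, 0, 0]], [[0, 0, -0.9], [0, 0, 0]], [[0, -0.8, 0], [0, 0, 0]], [[0, -0.85, 0], [0, 0, 0]], [[0, -0.85, 0], [0, 0, 0]]]'

```text
t: 7.42
eef_pos: [518.7, 58.0, 158.3]
tcp_rot: [3.139, -0.0, 1.458]
ft_force: [0.2, -0.1, -0.2]
opening: 0.003
```

```bash
python3 - <<'E'
from h import *
print(angle());st()
c=env.read_camera("scene");cv2.imwrite("pics/s7.png",cv2.resize(c["pixels"][180:290,200:340],None,fx=5,fy=5))
E
```

```text
(np.float64(0.6318091892219473), np.float64(1.0319945216178894), array([1.03199452, 1.03199452, 1.03199452]))
7.52 hubframe [-57.9  -0.5 158.4] yaw 1.458 [-3.141 -0.   ] F [-0.5 -0.9  0.2] op 0.0
```

View pics/s7.png

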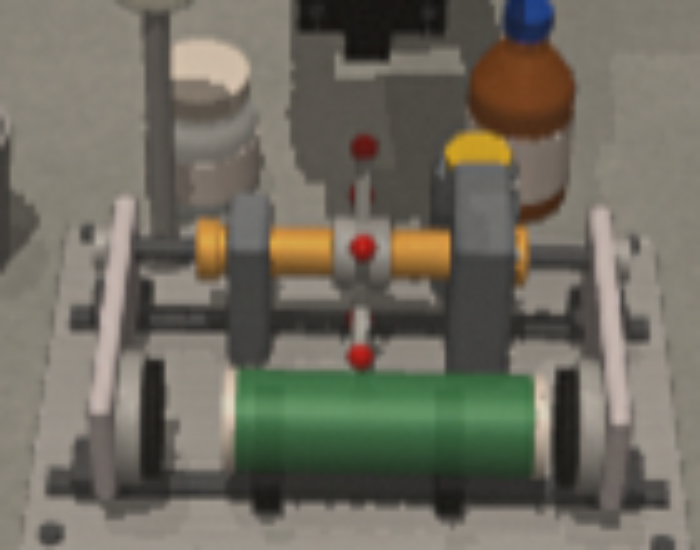

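```bash
sed -i 's/m=((r>110)&(g<70)&(b<70))/m=((r>70)\&(r>2.2*g)\&(r>2.2*b))/' h.py; python3 - <<'E'
from h import *
print(angle())
c=env.read_camera("scene")
for d in [-40,-30,-25,-20,-15,-10,42,47,52,57,62]:
    a=np.radians(d);print(d,proj(tf((56*np.sin(a),0,75+56*np.cos(a))),c).round(1))
E
```

```text
(np.float64(0.6318091892219473), np.float64(1.7193643152713776), array([1.71936432, 1.71936432, 1.71936432]))
-40 [272.5 208.4]
-30 [272.6 208.7]
-25 [272.6 209.2]
-20 [272.6 209.8]
-15 [272.6 210.5]
-10 [272.6 211.4]
42 [272.4 228. ]
47 [272.4 230. ]
52 [272.3 231.9]
57 [272.3 233.9]
62 [272.3 235.8]
```

Request:
drive_tool --increments '[[[0, 0, 0.8], [0, 0, 0]], [[0, 0, 0.8], [0, 0, 0]], [[0, 0.2, 0.1], [0, 0, 0]], [[0, 0.3, 0], [0, 0, 0]], [[0, 0.3, 0], [0, 0, 0]]]'

```text
t: 8.13
eef_pos: [543.8, 55.2, 107.3]
tcp_rot: [-3.14, -0.0, 1.458]
ft_force: [-6.1, 0.2, 6.4]
opening: 0.005
```

Request:
drive_tool --increments '[[[0, 0.3, 0], [0, 0, 0]], [[0, 0.3, 0], [0, 0, 0]], [[0, 0.3, 0], [0, 0, 0]], [[0, 0.3, 0], [0, 0, 0]], [[0, 0, 0], [0, 0, 0]]]'

```text
t: 8.55
eef_pos: [580.7, 50.9, 106.9]
tcp_rot: [3.141, -0.0, 1.458]
ft_force: [-0.1, -0.0, 2.4]
opening: 0.006
```

```bash
python3 - <<'E'
from h import *
st()
c=env.read_camera("scene");cv2.imwrite("pics/s8.png",cv2.resize(c["pixels"][180:290,200:340],None,fx=5,fy=5))
E
```

```text
8.55 hubframe [  6.6  -0.3 106.9] yaw 1.458 [ 3.141 -0.   ] F [-0.1 -0.   2.4] op 0.01
```

View pics/s8.png

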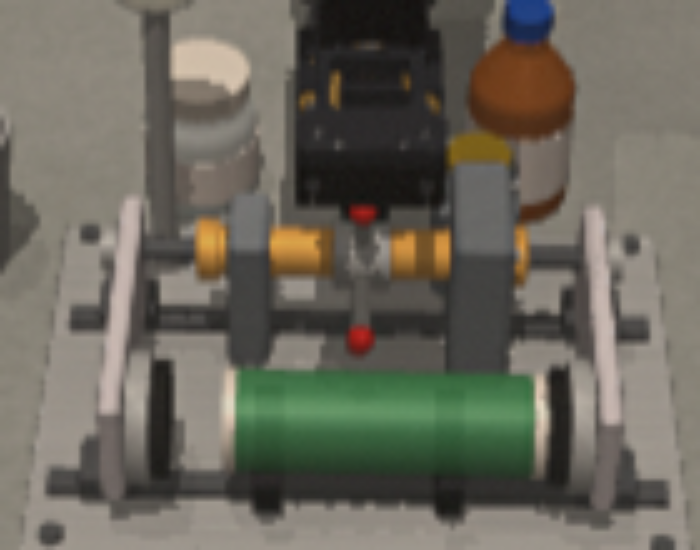

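Request:
drive_tool --increments '[[[0, 0.25, 0], [0, 0, 0]], [[0, 0.25, 0], [0, 0, 0]], [[0, 0.1, 0], [0, 0, 0]], [[0, 0, 0], [0, 0, 0]]]'

```text
t: 8.93
eef_pos: [597.4, 49.1, 106.8]
tcp_rot: [3.141, -0.0, 1.458]
ft_force: [-1.7, 0.7, 2.1]
opening: 0.006
```

Request:
drive_tool --increments '[[[0, -0.05, -0.8], [0, 0, 0]], [[0, 0, -0.9], [0, 0, 0]], [[0, -0.85, 0], [0, 0, 0]], [[0, -0.9, 0], [0, 0, 0]], [[0, -0.9, 0], [0, 0, 0]]]'

```text
t: 9.35
eef_pos: [515.9, 58.3, 158.2]
tcp_rot: [3.139, -0.0, 1.458]
ft_force: [0.3, -0.6, -0.1]
opening: 0.004
```

```bash
python3 - <<'E'
from h import *
print(angle());st()
c=env.read_camera("scene");cv2.imwrite("pics/s9.png",cv2.resize(c["pixels"][180:290,200:340],None,fx=5,fy=5))
E
```

```text
(np.float64(0.8028514559173917), np.float64(1.6361100673675537), array([1.63611007, 1.63611007, 1.63611007]))
9.45 hubframe [-60.9  -0.5 158.2] yaw 1.458 [ 3.142 -0.   ] F [ 0.7  1.  -0.3] op 0.0
```

View pics/s9.png

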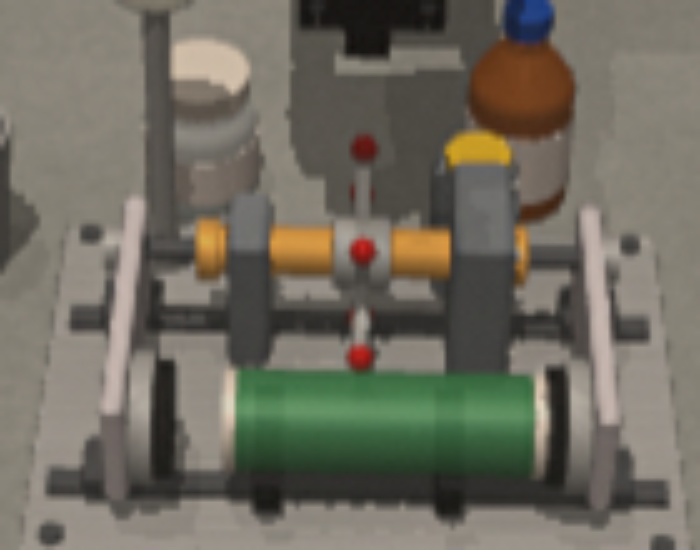

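Same state, one bar on (about 2.1 rad). Repeat the sweep.

Request:
drive_tool --increments '[[[0, 0, 0.8], [0, 0, 0]], [[0, 0, 0.8], [0, 0, 0]], [[0, 0.3, 0.1], [0, 0, 0]], [[0, 0.3, 0], [0, 0, 0]], [[0, 0.3, 0], [0, 0, 0]]]'

```text
t: 9.92
eef_pos: [544.4, 55.2, 107.4]
tcp_rot: [-3.141, -0.0, 1.458]
ft_force: [-5.3, 1.8, 6.7]
opening: 0.005
```

Request:
drive_tool --increments '[[[0, 0.3, 0], [0, 0, 0]], [[0, 0.3, 0], [0, 0, 0]], [[0, 0.3, 0], [0, 0, 0]], [[0, 0.3, 0], [0, 0, 0]], [[0, 0.2, 0], [0, 0, 0]]]'

```text
t: 10.33
eef_pos: [585.3, 50.4, 106.6]
tcp_rot: [-3.139, 0.0, 1.458]
ft_force: [-7.4, -0.1, -1.5]
opening: 0.005
```

Request:
drive_tool --increments '[[[0, 0.2, 0], [0, 0, 0]], [[0, 0.2, 0], [0, 0, 0]], [[0, 0.1, 0], [0, 0, 0]], [[0, 0, 0], [0, 0, 0]]]'

```text
t: 10.67
eef_pos: [601.2, 48.7, 107.0]
tcp_rot: [3.14, -0.0, 1.458]
ft_force: [-0.5, 0.5, 2.5]
opening: 0.003
```

Request:
drive_tool --increments '[[[0, -0.05, -0.8], [0, 0, 0]], [[0, 0, -0.9], [0, 0, 0]], [[0, -0.85, 0], [0, 0, 0]], [[0, -0.9, 0], [0, 0, 0]], [[0, -0.9, 0], [0, 0, 0]]]'

```text
t: 11.08
eef_pos: [519.3, 57.9, 158.3]
tcp_rot: [3.139, -0.0, 1.458]
ft_force: [0.4, 0.5, -0.2]
opening: 0.007
```

```bash
python3 - <<'E'
from h import *
print(angle());st()
c=env.read_camera("scene");cv2.imwrite("pics/s10.png",cv2.resize(c["pixels"][180:290,200:340],None,fx=5,fy=5))
E
```

```text
(np.float64(0.8447393579652556), np.float64(1.6543724536895752), array([1.65437245, 1.65437245, 1.65437245]))
11.18 hubframe [-57.5  -0.5 158.4] yaw 1.458 [ 3.141 -0.   ] F [ 0.2 -0.   0.6] op 0.0
```

View pics/s10.png

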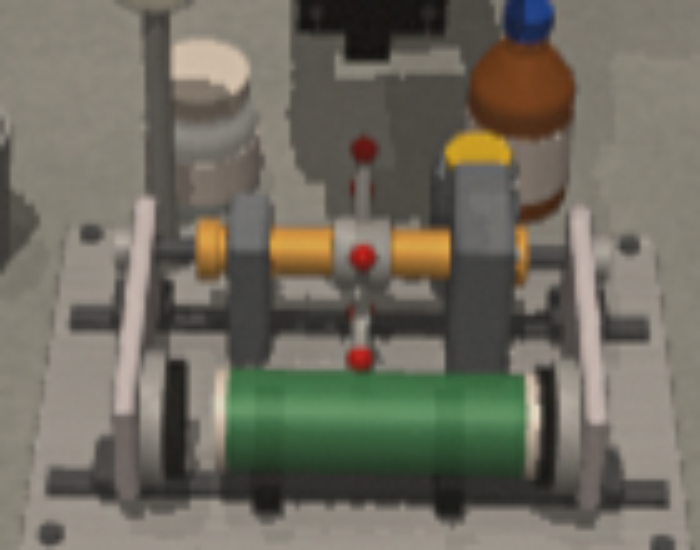

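Request:
drive_tool --increments '[[[0, 0, 0.8], [0, 0, 0]], [[0, 0, 0.8], [0, 0, 0]], [[0, 0.2, 0.1], [0, 0, 0]], [[0, 0.3, 0], [0, 0, 0]], [[0, 0.3, 0], [0, 0, 0]]]'

```text
t: 11.65
eef_pos: [544.5, 55.1, 107.4]
tcp_rot: [-3.141, -0.0, 1.458]
ft_force: [-6.6, 1.0, 6.7]
opening: 0.005
```

Request:
drive_tool --increments '[[[0, 0.3, 0], [0, 0, 0]], [[0, 0.3, 0], [0, 0, 0]], [[0, 0.3, 0], [0, 0, 0]], [[0, 0.3, 0], [0, 0, 0]], [[0, 0.2, 0], [0, 0, 0]]]'

```text
t: 12.07
eef_pos: [585.3, 50.4, 106.6]
tcp_rot: [-3.139, 0.0, 1.458]
ft_force: [-7.3, 1.2, -0.9]
opening: 0.004
```

Request:
drive_tool --increments '[[[0, 0.2, 0], [0, 0, 0]], [[0, 0.2, 0], [0, 0, 0]], [[0, 0.1, 0], [0, 0, 0]], [[0, 0, 0], [0, 0, 0]]]'

```text
t: 12.4
eef_pos: [601.2, 48.7, 107.0]
tcp_rot: [3.14, -0.0, 1.458]
ft_force: [-1.7, -0.5, 2.5]
opening: 0.002
```

Request:
drive_tool --increments '[[[0, -0.05, -0.8], [0, 0, 0]], [[0, 0, -0.9], [0, 0, 0]], [[0, -0.85, 0], [0, 0, 0]], [[0, -0.9, 0], [0, 0, 0]], [[0, -0.9, 0], [0, 0, 0]]]'

```text
t: 12.82
eef_pos: [519.3, 57.9, 158.4]
tcp_rot: [3.139, -0.0, 1.458]
ft_force: [0.2, -0.4, -0.3]
opening: 0.005
```

```bash
python3 - <<'E'
from h import *
print(angle());st()
c=env.read_camera("scene");cv2.imwrite("pics/s11.png",cv2.resize(c["pixels"][180:290,200:340],None,fx=5,fy=5))
E
```

```text
(np.float64(0.8447393579652556), np.float64(1.6543724536895752), array([1.65437245, 1.65437245, 1.65437245]))
12.92 hubframe [-57.5  -0.5 158.4] yaw 1.458 [ 3.141 -0.   ] F [ 0.9 -0.3 -0.1] op 0.0
```

View pics/s11.png

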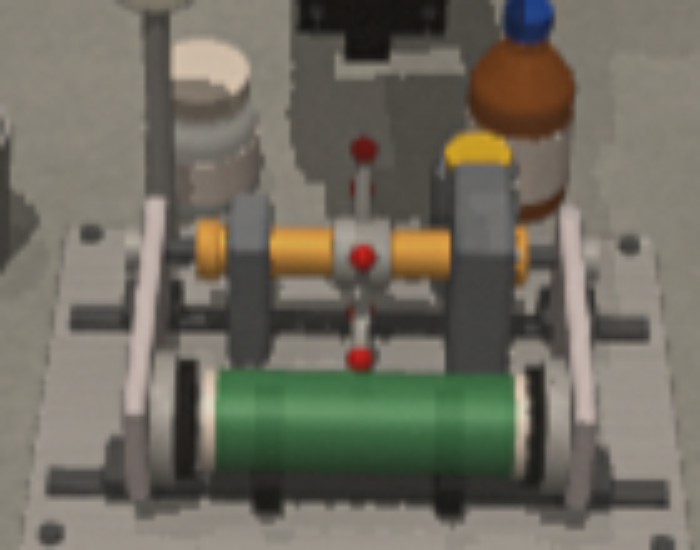

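Request:
drive_tool --increments '[[[0, 0, 0.8], [0, 0, 0]], [[0, 0, 0.8], [0, 0, 0]], [[0, 0.2, 0.1], [0, 0, 0]], [[0, 0.3, 0], [0, 0, 0]], [[0, 0.3, 0], [0, 0, 0]]]'

```text
t: 13.38
eef_pos: [544.5, 55.1, 107.4]
tcp_rot: [-3.141, -0.0, 1.458]
ft_force: [-6.2, 1.4, 6.7]
opening: 0.008
```

Request:
drive_tool --increments '[[[0, 0.2, 0], [0, 0, 0]], [[0, 0.1, 0], [0, 0, 0]], [[0, 0.1, 0], [0, 0, 0]], [[0, 0, 0], [0, 0, 0]]]'

```text
t: 13.72
eef_pos: [556.4, 53.8, 107.4]
tcp_rot: [3.14, -0.0, 1.458]
ft_force: [0.0, -0.2, -0.0]
opening: 0.003
```

```bash
python3 - <<'E'
from h import *
st()
c=env.read_camera("scene");cv2.imwrite("pics/s12.png",cv2.resize(c["pixels"][180:290,200:340],None,fx=5,fy=5))
E
```

```text
13.72 hubframe [-17.9  -0.4 107.4] yaw 1.458 [ 3.14 -0.  ] F [ 0.  -0.2 -0. ] op 0.0
```

View pics/s12.png

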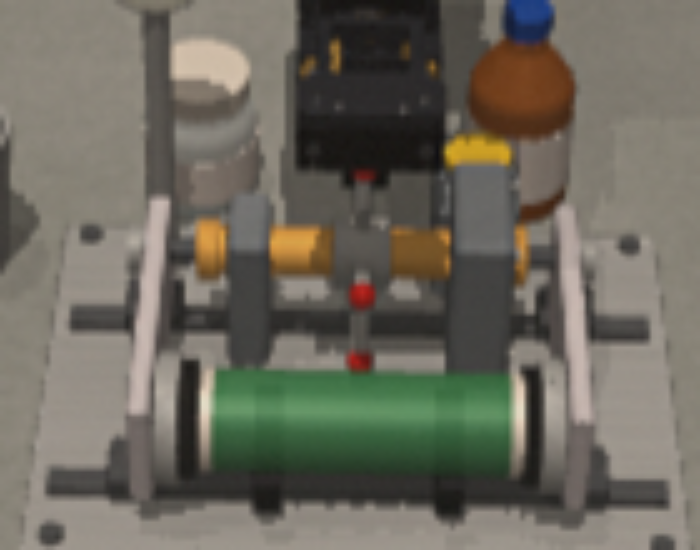

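Almost home; press on in small steps until the force rises at the stop.

Request:
drive_tool --increments '[[[0, 0.15, 0], [0, 0, 0]], [[0, 0.1, 0], [0, 0, 0]], [[0, 0, 0], [0, 0, 0]]]'

```text
t: 14.02
eef_pos: [557.9, 53.6, 106.7]
tcp_rot: [-3.13, 0.001, 1.458]
ft_force: [-26.9, 2.8, 19.0]
opening: 0.01
```

Request:
drive_tool --increments '[[[0, -0.5, 0], [0, 0, 0]], [[0, -0.7, 0], [0, 0, 0]], [[0, -0.5, -0.5], [0, 0, 0]], [[0, 0, -0.9], [0, 0, 0]], [[0, 0, -1], [0, 0, 0]]]'

```text
t: 14.43
eef_pos: [511.0, 58.9, 179.0]
tcp_rot: [-3.14, 0.0, 1.458]
ft_force: [0.8, -0.7, -0.3]
opening: 0.003
```

Request:
drive_tool --increments '[[[0, -1, -0.5], [0, 0, 0]], [[0, -1, 0], [0, 0, 0]], [[0, -0.5, 0], [0, 0, 0]], [[0, 0, 0], [0, 0, 0]]]'

```text
t: 14.77
eef_pos: [435.2, 67.6, 194.3]
tcp_rot: [3.141, -0.0, 1.458]
ft_force: [-0.2, 0.1, -0.4]
opening: 0.007
```

```bash
python3 - <<'E'
from h import *
print(angle());st()
for n in ["scene","top"]:
    c=env.read_camera(n)
    for t in ["tube_mid","bottle_mid","jar_mid","beaker_mid","spanner"]:
        print(n,t,[(np.round(d["point"]).tolist(),inv(d["point"]).round(0)) for d in env.tip_of(t,c)[:1]])
    u=proj(tf((50,0,60)),c).astype(int)
    im=cv2.resize(c["pixels"][u[1]-50:u[1]+50,u[0]-70:u[0]+70],None,fx=5,fy=5,interpolation=cv2.INTER_CUBIC);cv2.imwrite(f"pics/f_{n}.png",im)
E
```

```text
(np.float64(0.0), np.float64(4.068146288394928), array([4.06814629, 4.06814629, 3.96503538]))
14.87 hubframe [-136.8   -1.   194.2] yaw 1.458 [ 3.14 -0.  ] F [ 0.9 -0.7  0.3] op 0.0
scene tube_mid [([678.0, 36.0, 59.0], array([104.,  -4.,  59.]))]
scene bottle_mid [([453.0, 156.0, 67.0], array([-133.,   89.,   67.]))]
scene jar_mid [([428.0, -22.0, 44.0], array([-136.,  -91.,   44.]))]
scene beaker_mid [([479.0, -160.0, 46.0], array([ -69., -221.,   46.]))]
scene spanner [([603.0, 285.0, -1.0], array([  1., 235.,  -1.]))]
top tube_mid []
top bottle_mid []
top jar_mid [([428.0, -25.0, 44.0], array([-136.,  -94.,   44.]))]
top beaker_mid [([476.0, -161.0, 45.0], array([ -72., -223.,   45.]))]
top spanner [([592.0, 280.0, -3.0], array([-10., 229.,  -3.]))]
```

View pics/f_scene.png

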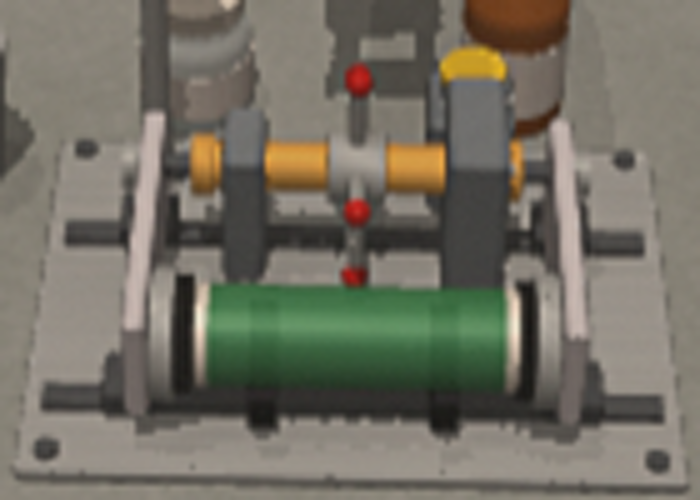

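View pics/f_top.png

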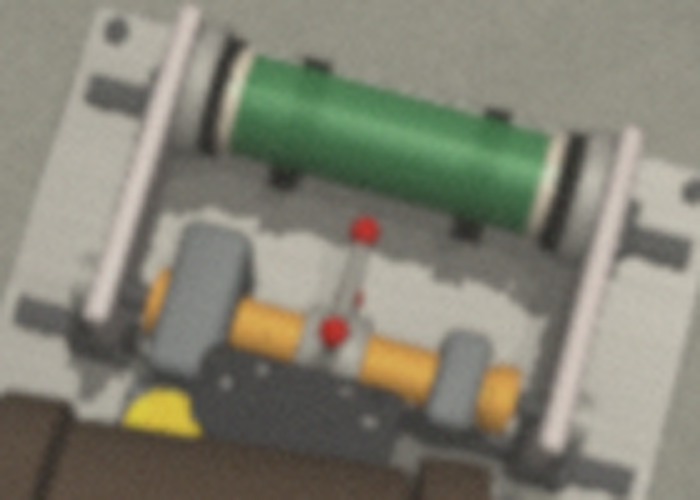

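```bash
python3 - <<'E'
from h import *
print(env.job_done())
E
```

```text
the job is handed in; nothing more can be done
None
```

I closed the clamp: both end caps are drawn in against the ends of the glass tube, and I handed the job in at about 15 s of the 64 s allowed. No verdict was reported.

- **What I did:** I pressed the yellow pad down to its bottom first, without testing whether the lock was on. It reached 81.4 mm above the table, with 52 N at the wrist. I then turned the turnbuckle with the closed fingers over five sweeps. On the last one it stopped firmly at about 27 N.
- **Turnbuckle and tube:** In the last pictures one bar points straight up, which fits about 5.0 rad. Both rubber discs sit against the tube, which lies in its cradles in line with the hub.
- **Arm:** It was held clear of everything, and the force readings were near zero.
- **Bystanders:** The network put the bottle, jar, beaker and spanner within about 10 mm of where it first found them.
- **Checks that failed or disagreed:** The network placed the tube centre 4 mm towards -y, within its own error, while the picture shows it centred. In the last top picture the network did not find the tube or the bottle; the arm was covering part of that view. I checked those two from the scene camera only.

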